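# Find the lopsided centrifuge rotor on the knife-edge balance

## Task

One of the two twin-block centrifuge rotors is lopsided inside, though they look alike: try them on the knife-edge balance to find out which. Leave the rotor that balances sitting in the balance's tray with the tray level, and put the one that tips it flat in the long grey reject tray; both rotors end hub up.

Things in the scene. Friction and masses are not known exactly. Their poses are not given: they have to be found in the camera images.
- rotor_a: One of two lookalike aluminium rotors, 140 mm long: two square end blocks (44 x 44 mm, 24 mm high, centres 48 mm from the middle, dark round caps) joined by a bar 26 mm wide, 24 mm high. Square hub 30 x 30 mm in the middle, from 24 to 62 mm above the underside: grip it across the bar. Origin: centre of the underside; x along the length, z up. (A small four-armed rotor is a bystander.)
- rotor_b: The other rotor, same size, looks and axes as rotor_a. Exactly one of the two, either by chance, is lopsided: its centre of mass lies about 17 mm along its length from the middle and it weighs 250 g; the true one weighs 160 g and its centre of mass is in the middle.
- seat (a point): Floor centre of the balance's steel tray, 65 mm above the table; x along its length, z square to the floor. Inside 152 x 66 mm, rim 8 mm high. It rocks about y on a knife edge 10 mm below, sprung to level, stops at 12 degrees; base fixed. Lay a rotor lengthwise, middle on this point, let go: within 1 s a true one stays within 5 degrees of level, a lopsided one leans it over 7.
- reject_tray: Long open tray of grey plastic, fixed: 200 x 118 mm outside, 24 mm high, walls and floor 4 mm. Origin: centre of the underside; x along its length, z up.
There are look-alikes about, which are no part of the job. Leave any orange look-alike of the rotor_a alone.

How it is judged:
By the outcome, as a careful person would: the job done as asked, in the order asked, and still so for the second after the job is handed in, with the robot touching nothing.
It also fails if it takes over 72 s, if anything falls off the work surface, if the arm or the gripper's body presses on something with over 40 N, if the wrist force passes 120 N, or if a joint passes its speed limit or range.

## Robot

A 6-joint arm with a two-finger parallel gripper is mounted at the origin on the work surface. World frame = base frame: x ahead of the robot, y to its left, z up, the work surface at z = 0. Lengths are in m, angles in rad, forces in N, time in s.
With the tool pointing down it reaches from about 0.3 to 0.875 m from the base axis. Payload 6.4 kg.
Tool frame: the origin (TCP) lies at the very end of the fingers, on their centre line; the grasp point (between the pads) lies 19 mm behind it (ctrl.pinch_z is the distance from the TCP to the grasp point, in m); z points along the fingers, y is the direction in which the jaws open and shut (so a half turn about z gives the same grasp; the last joint's range is limited). The gripper opens to 88 mm and grips with 3 to 60 N. Pads are 18 mm wide; open, the fingers measure 123 mm over their backs; the gripper's body (75 mm by 187 mm) begins 45 mm behind the grasp point.
Start: joints at [-1.539, 0.181, 1.607, -0, 1.354, -0.206], TCP at [0.135, -0.559, 0.239] pointing down, gripper open.
Joint ranges: [-2.99, 2.99], [-0.89, 2.07], [0.3, 2.58], [-1.14, 4.28], [0, 2.63], [-3.12, 3.12]. Speed limits (rad/s): [2.57, 2.57, 3.01, 3.14, 3.14, 3.14].

## Interface

Orientations are given as a unit quaternion [x, y, z, w].
In Python, from rig import ctrl, capture, get_calibration, nets gives the robot as it stands.
- The arm moves only by the shell command python3 -m handwheel 'ROWS'. ROWS is JSON, a list of rows, each an object with "claw": the opening, from -1 (shut) to 1 (fully open), so that 0 is half open; "translation": the shift along the tool's x, y, z in cm, a list of three; "angular": the turn, a rotation vector about the tool's x, y, z in rad, a list of three. A call has exactly 5 rows; each row shifts and turns the pose as measured when the row begins, along the tool's axes as they then stand; what a row does not reach is not made up. A row lasts 1/10 s, in which the tool goes at most 50 mm and 8.59 degrees, less where a joint would pass 70% of its speed; a pose out of reach is approached as far as the arm can. A call is refused whole if a number of a shift passes 5 or a number of a turn 0.15, either way. A call with a gripper value outside its range is refused whole. The fingers move at their own pace and stop on an object; the grip force is fixed at half the most. Time passes only in rows, so rows that do not move let the fingers close, or fill a call up. It gives the time, the measured TCP pose, the force and the opening at its end, in the units of the state.
- ctrl.sense(): the state, without advancing time (a new reading comes with each control period).
- capture(name): name is "scene" or "top" or "wrist"; returns the picture (384x512x3 uint8, red, green, blue); there is no depth.
- get_calibration(name): a dict with "fx", "fy", "cx", "cy" (pixels), "view" (4x4, takes a point from world to camera coordinates). Camera axes: x right, y up, looking along -z (the intrinsics and any distortion apply to the point x, -y, -z); pixel columns grow to the right and rows downward; lengths in m; the calibration is good to about 2 mm. The wrist camera is an equidistant fisheye: a pixel r from the principal point sees the ray r / f radians off the axis. A picture is of the moment at which its call begins: read the wrist's pose just before it. get_calibration takes no time and is no camera call; for the wrist camera it gives the pose at the moment of the call.
- ctrl.hand_in(): hands the job in, once; it reports no verdict.
Trained networks look in the newest picture that a camera, given by its name, has taken for a name from the list of things; names that differ only in an ending like _2 or _b are one class to them, and where a whole thing is asked for, a point or a joint stands for the part that bears it (a point fixed in the world has none). Each returns a list of dicts, best first, with "p" (0 to 1); they miss things now and then, are a little off and sometimes report something else, mostly with a low value. They report only what shows in the picture. A call takes as long as a camera call. They do not tell look-alikes from the thing itself.
- nets.find_in(thing, camera): "at" ([x, y, z] in m, in world coordinates, good to about 4 mm: the middle of the surface that is visible of it).
- nets.place_of(thing, camera): "at" ([x, y, z] in m, in world coordinates, good to about 4 mm: a listed point, or the origin of a listed thing).
The state is a dict: "time": time; "qpos": joint angles; "joint_vel": joint speeds; "tau": joint torques, N m; "position": TCP position; "tool_rot": TCP orientation; "contact_force": force on the tool from outside, world axes, zero at the start; "moment": the same for the moment, N m; "width": finger opening in m.
Only numpy, scipy, OpenCV 4.12 (cv2) and the standard library are available. Lean on these libraries where they do the work, as an engineer would, in place of code of your own. Each camera call takes 0.05 s, during which the arm holds its last target. There are 200 camera calls.

## Working session

There is one attempt and no reset: what is moved stays moved. The work goes in short steps, Python scripts to look and compute and a shell command to move; the robot and the scene stay as the last step left them, time stands still between calls to the robot, and variables do not carry over. Pictures are saved under pics/ and viewed, about 8 in all and at most 12, crops included, and the job is handed in when it is done.

```bash
mkdir -p pics; python3 - <<'E'
from rig import ctrl,capture,get_calibration,nets
import cv2,numpy as np
for c in("top","scene"):
    im=capture(c); cv2.imwrite(f"pics/{c}0.png",im[:,:,::-1])
    for t in("rotor_a","seat","reject_tray"):
        print(c,t,[(np.round(d["at"],3).tolist(),round(d["p"],2)) for d in nets.place_of(t,c)])
k=get_calibration("top");print(k)
s=ctrl.sense();print(s["time"],s["position"],s["tool_rot"],s["width"],ctrl.pinch_z)
a=cv2.imread("pics/top0.png");cv2.imwrite("pics/top0b.png",cv2.resize(a,(800,600)))
E
```

```text
top rotor_a [([0.304, -0.399, -0.001], 0.86), ([0.444, -0.298, 0.002], 0.61), ([0.442, 0.297, 0.001], 0.61)]
top seat [([0.678, 0.03, 0.063], 0.71), ([0.454, 0.004, 0.0], 0.23)]
top reject_tray [([0.454, 0.007, 0.0], 0.83), ([0.444, 0.298, 0.002], 0.41)]
scene rotor_a [([0.303, -0.394, -0.001], 0.77), ([0.439, 0.296, -0.001], 0.69), ([0.437, -0.292, 0.002], 0.65)]
scene seat [([0.681, 0.026, 0.067], 0.72)]
scene reject_tray [([0.459, 0.008, 0.0], 0.61)]
{'fx': 360.31948439078656, 'fy': 360.31948439078656, 'cx': 261.0780360278116, 'cy': 192.20980671880372, 'view': array([[ 0.02637066, -0.99959921,  0.01029614, -0.04265555],
       [ 0.99045057,  0.02752081,  0.13509356, -0.51592635],
       [-0.13532277,  0.00663531,  0.99077935, -1.00853295],
       [ 0.        ,  0.        ,  0.        ,  1.        ]])}
0.4 [ 0.13545926 -0.55875051  0.23859148] [ 9.92940308e-01  1.18615057e-01  8.06824092e-06 -1.14664637e-04] 0.08781523447934404 0.0187
```

View pics/top0.png

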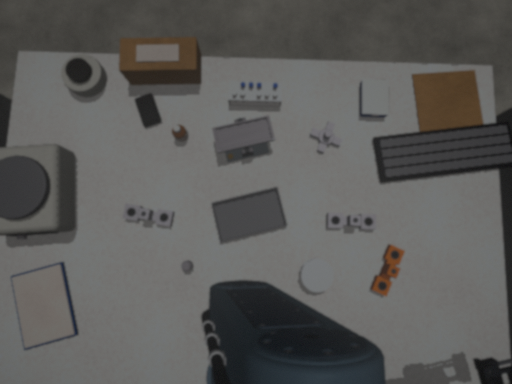

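View pics/scene0.png

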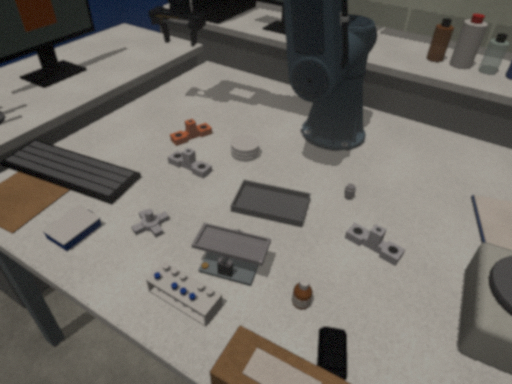

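The top view shows the grey rotors at about (149,216) and (351,221) px, with the orange one at (388,270). The reject tray is at (249,215), the balance tray at (243,135), and the four-armed bystander at (325,137). I'll get the yaws next.

```bash
cat > h.py <<'E'
from rig import ctrl,capture,get_calibration,nets
import cv2,numpy as np
from scipy.spatial.transform import Rotation as R
def px2w(k,u,v,z,fish=False):
    V=np.array(k["view"]);x=(u-k["cx"])/k["fx"];y=(v-k["cy"])/k["fy"]
    if fish:
        t=np.hypot(x,y);s=np.sinc(t/np.pi);d=np.array([x*s,-y*s,-np.cos(t)])
    else: d=np.array([x,-y,-1])
    Rm=V[:3,:3];o=-Rm.T@V[:3,3];d=Rm.T@d
    return o+d*(z-o[2])/d[2]
def state():
    s=ctrl.sense();r=R.from_quat(s["tool_rot"]);m=r.as_matrix()
    print("t",round(s["time"],2),"p",np.round(s["position"],4),"yawx",round(np.degrees(np.arctan2(m[1,0],m[0,0])),2),"tz",np.round(m[:,2],3),"w",round(s["width"],4),"F",np.round(s["contact_force"],2),"M",np.round(s["moment"],3))
    return s,m
def go(x,y,z,yaw):
    """remaining move in tool axes (cm), and yaw turn about tool z; yaw = world deg of tool x"""
    s,m=state();d=m.T@(np.array([x,y,z])-s["position"])*100
    tgt=R.from_euler("z",yaw,degrees=True)*R.from_quat([1,0,0,0])
    w=(R.from_matrix(m).inv()*tgt).as_rotvec()
    # translation with rotation first: also give world delta
    print("tool shift cm",np.round(d,2),"len",round(np.linalg.norm(d),2),"turn",np.round(w,3),"shift after turn",np.round(tgt.as_matrix().T@(np.array([x,y,z])-s["position"])*100,2))
E
python3 - <<'E'
from h import *
a=cv2.imread("pics/top0.png")
c=cv2.convertScaleAbs(a[100:250,115:385],alpha=2.2)
cv2.imwrite("pics/c.png",cv2.resize(c,None,fx=2.96,fy=2.96,interpolation=cv2.INTER_CUBIC))
E
```

```text
(no output)
```

View pics/c.png

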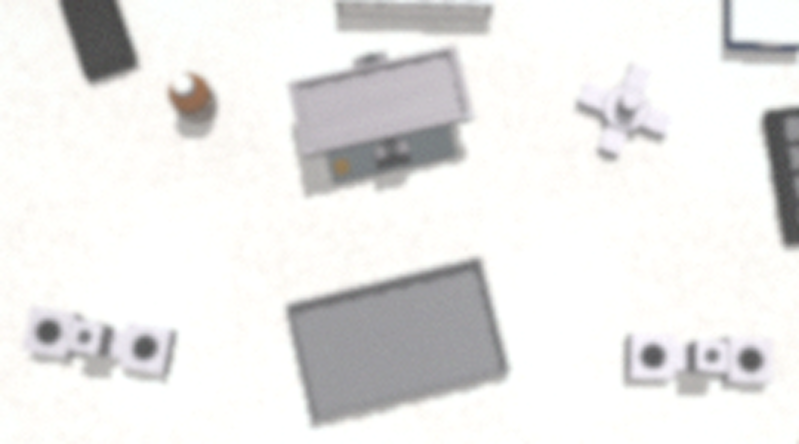

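```bash
python3 - <<'E'
from h import *
k=get_calibration("top")
f=lambda u,v,z:px2w(k,u/2.96+115-.3,v/2.96+100-.3,z)
def seg(n,a,b,z):
    p,q=f(*a,z),f(*b,z);d=p-q;print(n,np.round((p+q)/2,4)[:2],"len",round(np.hypot(*d[:2]),4),"yaw",round(np.degrees(np.arctan2(d[1],d[0])),1))
seg("R+y",(48,331),(144,347),.024)
seg("R-y",(653,356),(750,359),.024)
for n,c,z in(("rej",[(290,305),(480,262),(506,372),(316,423)],.024),("bal",[(292,85),(455,50),(470,118),(303,153)],.073)):
    seg(n+" far",c[0],c[1],z);seg(n+" near",c[3],c[2],z);seg(n+" diag",c[0],c[2],z);seg(n+" diag",c[3],c[1],z)
go(.442,-.297,.2,2)
E
```

```text
R+y [0.445  0.2993] len 0.0955 yaw 82.1
R-y [ 0.4429 -0.2941] len 0.0954 yaw 89.8
rej far [0.5076 0.0183] len 0.1922 yaw 104.5
rej near [ 0.3964 -0.0106] len 0.1913 yaw 106.5
rej diag [0.4536 0.0045] len 0.222 yaw 74.3
rej diag [0.4504 0.0032] len 0.2249 yaw 136.2
bal far [0.7117 0.0345] len 0.1614 yaw 104.3
bal near [0.6444 0.0197] len 0.1637 yaw 103.8
bal diag [0.6779 0.0265] len 0.1747 yaw 80.9
bal diag [0.6782 0.0278] len 0.1784 yaw 126.7
t 0.4 p [ 0.1355 -0.5588  0.2386] yawx 13.62 tz [-0.  0. -1.] w 0.0878 F [-0.77 -0.25 -0.67] M [ 0.026 -0.003 -0.024]
tool shift cm [ 35.96 -18.22   3.86] len 40.49 turn [-0.    -0.     0.203] shift after turn [ 31.55 -25.09   3.86]
```

```bash
python3 -m handwheel '[{"claw":1,"translation":[4.5,-2.28,0],"angular":[0,0,0]},{"claw":1,"translation":[4.5,-2.28,0],"angular":[0,0,0]},{"claw":1,"translation":[4.5,-2.28,0],"angular":[0,0,0]},{"claw":1,"translation":[4.5,-2.28,0],"angular":[0,0,0]},{"claw":1,"translation":[4.5,-2.28,0],"angular":[0,0,0]}]' && python3 -m handwheel '[{"claw":1,"translation":[4.5,-2.28,0],"angular":[0,0,0]},{"claw":1,"translation":[4.5,-2.28,0],"angular":[0,0,0]},{"claw":1,"translation":[4.5,-2.28,0],"angular":[0,0,0]},{"claw":1,"translation":[0,0,1],"angular":[0,0,-0.148]},{"claw":1,"translation":[0,0,1],"angular":[0,0,-0.148]}]' && python3 -m handwheel '[{"claw":1,"translation":[0,0,1],"angular":[0,0,-0.148]},{"claw":1,"translation":[0,0,1],"angular":[0,0,-0.148]},{"claw":1,"translation":[0,0,1],"angular":[0,0,-0.148]},{"claw":1,"translation":[0,0,1],"angular":[0,0,-0.148]},{"claw":1,"translation":[0,0,1],"angular":[0,0,-0.148]}]' && python3 -m handwheel '[{"claw":1,"translation":[0,0,0],"angular":[0,0,-0.148]},{"claw":1,"translation":[0,0,0],"angular":[0,0,-0.148]},{"claw":1,"translation":[0,0,0],"angular":[0,0,0]},{"claw":1,"translation":[0,0,0],"angular":[0,0,0]},{"claw":1,"translation":[0,0,0],"angular":[0,0,0]}]'
python3 - <<'E'
from h import *
go(.442,-.296,.13,89.8)
print(ctrl.sense()["qpos"])
im=capture("wrist");cv2.imwrite("pics/w1.png",im[:,:,::-1])
print(nets.place_of("rotor_a","wrist"))
k=get_calibration("wrist");print(k)
E
```

```text
time: 0.9
position: [0.3248, -0.398, 0.2383]
tool_rot: [0.994, 0.113, -0.0, 0.001]
contact_force: [0.4, -0.5, 0.2]
width: 0.0878
time: 1.4
position: [0.4454, -0.2965, 0.2204]
tool_rot: [0.965, 0.263, 0.002, 0.004]
contact_force: [0.7, -0.2, 0.0]
width: 0.0882
time: 1.9
position: [0.4472, -0.2953, 0.1691]
tool_rot: [0.802, 0.597, 0.0, 0.005]
contact_force: [-0.5, -0.1, 0.0]
width: 0.0879
time: 2.4
position: [0.4465, -0.2945, 0.1672]
tool_rot: [0.706, 0.708, -0.0, 0.003]
contact_force: [-0.5, -0.6, 0.6]
width: 0.088
t 2.4 p [ 0.4465 -0.2945  0.1672] yawx 90.18 tz [ 0.004 -0.005 -1.   ] w 0.088 F [-0.5  -0.6   0.63] M [-0.022 -0.073 -0.006]
tool shift cm [-0.13 -0.46  3.72] len 3.75 turn [0.004 0.005 0.007] shift after turn [-0.15 -0.45  3.72]
[-8.04935683e-01  1.64438893e-01  1.77923859e+00 -3.64218191e-04
  1.19153160e+00 -8.07996268e-01]
[{'at': [0.4435, -0.2887, 0.0005], 'p': 0.88}, {'at': [0.3037, -0.3991, 0.0027], 'p': 0.67}]
{'fx': 297.3186396354542, 'fy': 297.3186396354542, 'cx': 260.8856207100646, 'cy': 193.61559723895112, 'view': array([[ 0.99998312,  0.0040437 ,  0.00417284, -0.44595359],
       [-0.00255616,  0.95104223, -0.30905039,  0.3011851 ],
       [-0.00521825,  0.30903451,  0.95103651, -0.22767255],
       [ 0.        ,  0.        ,  0.        ,  1.        ]])}
```

View pics/w1.png

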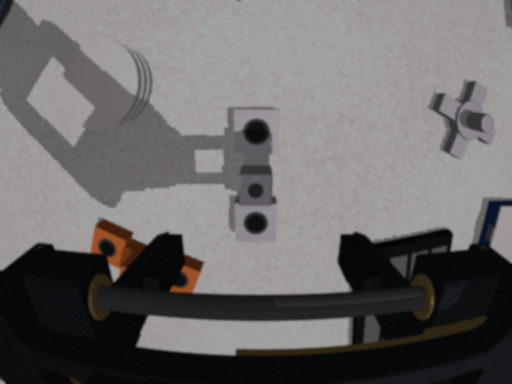

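The wrist picture shows the rotor with block caps at (257,131) and (256,222) px and the hub top at (255,190). The orange look-alike is beside the left finger at about (145,258), so I'll narrow the opening.

```bash
python3 - <<'E'
from h import *
k=get_calibration("wrist")
a=px2w(k,257,131,.024,1);b=px2w(k,256,222,.024,1);c=px2w(k,255.5,190,.062,1)
print(a,b,c,(a+b)/2,np.degrees(np.arctan2(*(a-b)[[1,0]])))
print("orange",px2w(k,107,248,.024,1),px2w(k,181,280,.024,1))
p=(c+(a+b)/2)/2;go(p[0],p[1],.026,90)
E
```

```text
[ 0.44309897 -0.24417053  0.024     ] [ 0.44208999 -0.33911518  0.024     ] [ 0.44214999 -0.29201248  0.062     ] [ 0.44259448 -0.29164286  0.024     ] 89.39113723131764
orange [ 0.2612049  -0.37737265  0.024     ] [ 0.35244279 -0.41607246  0.024     ]
t 2.5 p [ 0.4465 -0.2944  0.1672] yawx 90.25 tz [ 0.004 -0.005 -1.   ] w 0.0883 F [0.34 0.15 0.5 ] M [-0.058 -0.01   0.035]
tool shift cm [ 0.33 -0.47 14.12] len 14.13 turn [0.004 0.005 0.004] shift after turn [ 0.26 -0.41 14.12]
```

```bash
python3 -m handwheel '[{"claw":0.6,"translation":[0.28,-0.42,2],"angular":[0.004,0.005,0.01]},{"claw":0.6,"translation":[0,0,4],"angular":[0,0,0]},{"claw":0.6,"translation":[0,0,4],"angular":[0,0,0]},{"claw":0.6,"translation":[0,0,3],"angular":[0,0,0]},{"claw":0.6,"translation":[0,0,0],"angular":[0,0,0]}]'
python3 -c "
from h import *
go(.4424,-.2918,.026,89.6)"
```

```text
time: 3.0
position: [0.4449, -0.2944, 0.0367]
tool_rot: [0.712, 0.703, 0.0, 0.004]
contact_force: [0.3, 0.3, -0.4]
width: 0.0703
t 3.0 p [ 0.4449 -0.2944  0.0367] yawx 89.26 tz [ 0.006 -0.006 -1.   ] w 0.0703 F [ 0.31  0.34 -0.39] M [ 0.008 -0.08   0.01 ]
tool shift cm [ 0.26 -0.26  1.07] len 1.13 turn [ 0.006  0.006 -0.006] shift after turn [ 0.26 -0.25  1.07]
```

```bash
python3 -m handwheel '[{"claw":0.6,"translation":[0.28,-0.26,1.1],"angular":[0.006,0.006,-0.006]},{"claw":0.6,"translation":[0.05,0,0],"angular":[0,0,0]},{"claw":-1,"translation":[0,0,0],"angular":[0,0,0]},{"claw":-1,"translation":[0,0,0],"angular":[0,0,0]},{"claw":-1,"translation":[0,0,0],"angular":[0,0,0]}]' && python3 -m handwheel '[{"claw":-1,"translation":[0,0,0],"angular":[0,0,0]},{"claw":-1,"translation":[0,0,0],"angular":[0,0,0]},{"claw":-1,"translation":[0,0,-2],"angular":[0,0,0]},{"claw":-1,"translation":[0,0,-5],"angular":[0,0,0]},{"claw":-1,"translation":[0,0,-5],"angular":[0,0,0]}]' && python3 -m handwheel '[{"claw":-1,"translation":[0,0,0],"angular":[0,0,0]},{"claw":-1,"translation":[0,0,0],"angular":[0,0,0]},{"claw":-1,"translation":[0,0,0],"angular":[0,0,0]},{"claw":-1,"translation":[0,0,0],"angular":[0,0,0]},{"claw":-1,"translation":[0,0,0],"angular":[0,0,0]}]'
python3 -c "
from h import *
go(.678,.027,.16,104)"
```

```text
time: 3.5
position: [0.445, -0.2935, 0.0301]
tool_rot: [0.71, 0.704, 0.0, 0.003]
contact_force: [0.1, 0.4, -0.1]
width: 0.049
time: 4.0
position: [0.4404, -0.2892, 0.1469]
tool_rot: [0.71, 0.704, 0.0, -0.004]
contact_force: [0.4, -0.4, -1.5]
width: 0.0294
time: 4.5
position: [0.442, -0.2907, 0.1506]
tool_rot: [0.71, 0.704, 0.0, -0.0]
contact_force: [0.1, -0.4, -1.6]
width: 0.0303
t 4.5 p [ 0.442  -0.2907  0.1506] yawx 89.53 tz [-0.     0.001 -1.   ] w 0.0303 F [ 0.07 -0.43 -1.59] M [-0.057 -0.1   -0.002]
tool shift cm [31.96 23.34 -0.94] len 39.59 turn [-0.    -0.001 -0.253] shift after turn [25.11 30.58 -0.94]
```

```bash
python3 -m handwheel '[{"claw":-1,"translation":[3.2,2.3,-0.6],"angular":[0,0,0]},{"claw":-1,"translation":[4,2.92,-0.6],"angular":[0,0,0]},{"claw":-1,"translation":[4,2.92,-0.6],"angular":[0,0,0]},{"claw":-1,"translation":[4,2.92,-0.6],"angular":[0,0,0]},{"claw":-1,"translation":[4,2.92,-0.6],"angular":[0,0,0]}]' && python3 -m handwheel '[{"claw":-1,"translation":[4,2.92,0],"angular":[0,0,0]},{"claw":-1,"translation":[4,2.92,0],"angular":[0,0,0]},{"claw":-1,"translation":[3,2.2,0],"angular":[0,0,0]},{"claw":-1,"translation":[0,0,0],"angular":[0,0,-0.127]},{"claw":-1,"translation":[0,0,0],"angular":[0,0,-0.127]}]' && python3 -m handwheel '[{"claw":-1,"translation":[0,0,0],"angular":[0,0,0]},{"claw":-1,"translation":[0,0,0],"angular":[0,0,0]},{"claw":-1,"translation":[0,0,0],"angular":[0,0,0]},{"claw":-1,"translation":[0,0,0],"angular":[0,0,0]},{"claw":-1,"translation":[0,0,0],"angular":[0,0,0]}]'
python3 - <<'E'
from h import *
go(.678,.027,.12,104)
k=get_calibration("wrist");im=capture("wrist");cv2.imwrite("pics/w2.png",im[:,:,::-1])
print(nets.place_of("seat","wrist"),nets.place_of("rotor_a","wrist"))
im=capture("top")
print(nets.place_of("seat","top"))
E
```

```text
time: 5.0
position: [0.5814, -0.0996, 0.1733]
tool_rot: [0.714, 0.7, -0.002, -0.006]
contact_force: [0.6, -0.6, -1.1]
width: 0.0293
time: 5.5
position: [0.6654, 0.0193, 0.1653]
tool_rot: [0.614, 0.789, -0.003, -0.011]
contact_force: [-1.1, -0.4, -1.3]
width: 0.0301
time: 6.0
position: [0.6632, 0.0192, 0.1606]
tool_rot: [0.617, 0.786, -0.005, -0.014]
contact_force: [-0.1, -0.2, -1.5]
width: 0.0297
t 6.0 p [0.6632 0.0192 0.1606] yawx 103.72 tz [-0.028  0.01  -1.   ] w 0.0297 F [-0.11 -0.15 -1.45] M [-0.074 -0.121  0.018]
tool shift cm [0.34 1.72 4.03] len 4.39 turn [-0.025 -0.016 -0.005] shift after turn [0.4  1.62 4.06]
[{'at': [0.6781, 0.0353, 0.0661], 'p': 0.59}] [{'at': [0.6611, 0.0224, 0.1262], 'p': 0.73}]
[]
```

View pics/w2.png

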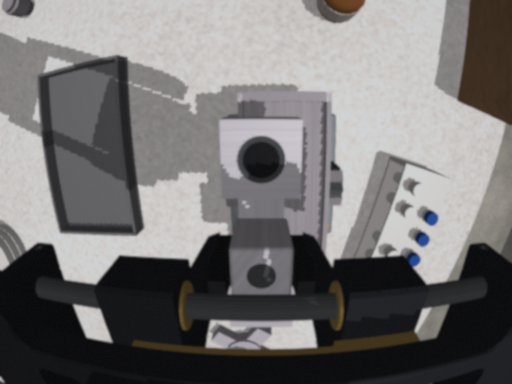

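The rotor hangs level in the gripper, with its front cap at (261,160) px. The balance tray's far end has corners at (240,93) and (331,93), so the tool must shift towards +y (right in this image).

```bash
python3 - <<'E'
from h import *
k=get_calibration("wrist")
a=px2w(k,240,93,.073,1);b=px2w(k,331,93,.073,1);m=(a+b)/2;d=b-a
print(a,b,np.hypot(*d[:2]),"perp yaw",np.degrees(np.arctan2(d[1],d[0]))+90)
e=np.array([np.cos(np.radians(104)),np.sin(np.radians(104))]);print("centre",m[:2]-.078*e)
s,M=state()
z0=s["position"][2]-.029
c=px2w(k,261,160,z0+.024,1);h=px2w(k,261,276,z0+.062,1)
print("cap",c,"hub",h,"centre from cap",c[:2]-.048*M[:2,0])
E
```

```text
[0.62476734 0.10043794 0.073     ] [0.6934446  0.11860199 0.073     ] 0.07103871738766242 perp yaw 104.81460935921095
centre [0.67797588 0.03383689]
t 6.25 p [0.6634 0.0195 0.1609] yawx 103.8 tz [-0.028  0.01  -1.   ] w 0.03 F [-0.19 -0.87 -1.93] M [-0.057 -0.113  0.045]
cap [0.65165217 0.06769749 0.1559151 ] hub [0.66327701 0.02428212 0.1939151 ] centre from cap [0.6630979  0.02108843]
```

```bash
python3 -m handwheel '[{"claw":-1,"translation":[0.6,1.6,0],"angular":[-0.025,-0.016,-0.005]},{"claw":-1,"translation":[0,0,0],"angular":[0,0,0]},{"claw":-1,"translation":[0,0,2.5],"angular":[0,0,0]},{"claw":-1,"translation":[0,0,2.0],"angular":[0,0,0]},{"claw":-1,"translation":[0,0,0],"angular":[0,0,0]}]' 
python3 - <<'E'
from h import *
go(.678,.030,.095,104)
k=get_calibration("wrist");im=capture("wrist");cv2.imwrite("pics/w3.png",im[:,:,::-1])
E
```

```text
time: 6.75
position: [0.6809, 0.0311, 0.1165]
tool_rot: [0.614, 0.789, 0.002, 0.003]
contact_force: [0.0, 0.1, -1.2]
width: 0.0298
t 6.75 p [0.6809 0.0311 0.1165] yawx 104.19 tz [ 0.008 -0.001 -1.   ] w 0.0298 F [ 0.05  0.12 -1.18] M [-0.039 -0.075 -0.008]
tool shift cm [-0.03 -0.33  2.14] len 2.17 turn [0.007 0.003 0.003] shift after turn [-0.04 -0.31  2.15]
```

View pics/w3.png

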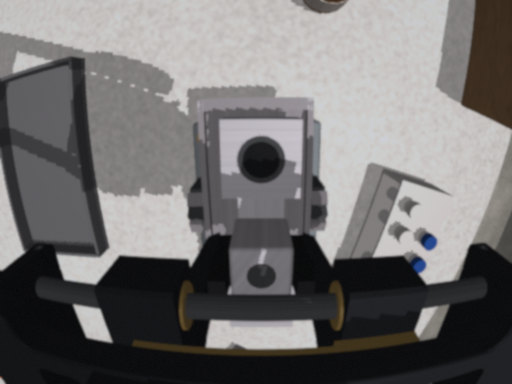

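```bash
python3 - <<'E'
from h import *
k=get_calibration("wrist");s,M=state();e=M[:2,0]
z0=s["position"][2]-.029
o=s["position"][:2]
print("rim far",[(px2w(k,256,v,.073,1)[:2]-o)@e for v in(98,110)],"block far",(px2w(k,261,118,z0+.024,1)[:2]-o)@e,"cap",(px2w(k,261,160,z0+.024,1)[:2]-o)@e)
E
```

```text
t 6.8 p [0.6816 0.0311 0.1179] yawx 104.19 tz [ 0.009 -0.001 -1.   ] w 0.0297 F [-0.17 -0.09 -1.25] M [-0.088 -0.076 -0.011]
rim far [np.float64(0.08164363632026878), np.float64(0.0740028200895061)] block far 0.07123162193408403 cap 0.04973830001120102
```

```bash
python3 -m handwheel '[{"claw":-1,"translation":[0.15,-0.3,1],"angular":[0.007,0.003,0]},{"claw":-1,"translation":[0,0,0],"angular":[0,0,0]},{"claw":-1,"translation":[0,0,0.8],"angular":[0,0,0]},{"claw":-1,"translation":[0,0,0],"angular":[0,0,0]},{"claw":-1,"translation":[0,0,0],"angular":[0,0,0]}]' 
python3 - <<'E'
from h import *
go(.678,.031,.094,104)
E
```

```text
time: 7.3
position: [0.6805, 0.0318, 0.1023]
tool_rot: [0.614, 0.789, 0.002, 0.003]
contact_force: [-0.2, -0.7, -0.2]
width: 0.0296
t 7.3 p [0.6805 0.0318 0.1023] yawx 104.21 tz [ 0.007 -0.001 -1.   ] w 0.0296 F [-0.2  -0.74 -0.2 ] M [-0.06  -0.139 -0.052]
tool shift cm [-0.02 -0.26  0.83] len 0.87 turn [0.006 0.002 0.004] shift after turn [-0.02 -0.26  0.83]
```

```bash
python3 -m handwheel '[{"claw":-1,"translation":[0,-0.35,0],"angular":[0.006,0.002,0.004]},{"claw":-1,"translation":[0,0,0],"angular":[0,0,0]},{"claw":-1,"translation":[0,0,0.6],"angular":[0,0,0]},{"claw":-1,"translation":[0,0,0],"angular":[0,0,0]},{"claw":-1,"translation":[0,0,0],"angular":[0,0,0]}]' 
python3 - <<'E'
from h import *
go(.678,.031,.094,104)
E
```

```text
time: 7.8
position: [0.6793, 0.0303, 0.1015]
tool_rot: [0.616, 0.788, 0.001, 0.003]
contact_force: [0.3, -0.4, -1.3]
width: 0.0297
t 7.8 p [0.6793 0.0303 0.1015] yawx 103.96 tz [ 0.006 -0.002 -1.   ] w 0.0297 F [ 0.26 -0.41 -1.27] M [-0.048 -0.116 -0.003]
tool shift cm [ 0.1  -0.11  0.75] len 0.77 turn [ 0.005  0.003 -0.001] shift after turn [ 0.1  -0.11  0.75]
```

```bash
python3 -m handwheel '[{"claw":-1,"translation":[0.1,-0.1,0.5],"angular":[0.005,0,0]},{"claw":-1,"translation":[0,0,0.4],"angular":[0,0,0]},{"claw":-1,"translation":[0,0,0.2],"angular":[0,0,0]},{"claw":-1,"translation":[0,0,0],"angular":[0,0,0]},{"claw":-1,"translation":[0,0,0],"angular":[0,0,0]}]' 
python3 - <<'E'
from h import *
go(.678,.031,.094,104)
E
```

```text
time: 8.3
position: [0.6797, 0.0305, 0.1]
tool_rot: [0.616, 0.788, -0.001, 0.003]
contact_force: [-0.3, 0.1, 2.4]
width: 0.0297
t 8.3 p [0.6797 0.0305 0.1   ] yawx 103.99 tz [ 0.004 -0.005 -1.   ] w 0.0297 F [-0.27  0.12  2.42] M [-0.08  -0.043 -0.034]
tool shift cm [ 0.09 -0.16  0.6 ] len 0.63 turn [ 0.003  0.006 -0.   ] shift after turn [ 0.09 -0.16  0.6 ]
```

```bash
python3 - <<'E'
from h import *
im=capture("wrist");sc=capture("scene")
a=im[60:340,150:390,::-1];b=cv2.resize(cv2.convertScaleAbs(sc[200:310,170:290,::-1],alpha=1.3),None,fx=2.545,fy=2.545,interpolation=cv2.INTER_CUBIC)[:280]
cv2.imwrite("pics/w4.png",np.hstack([a,b]))
E
```

```text
(no output)
```

View pics/w4.png

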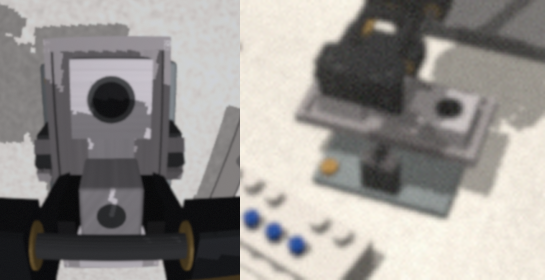

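The rotor lies inside the tray rim with contact felt (about 4 N on the tray). Releasing it and backing off.

```bash
python3 -m handwheel '[{"claw":-0.1,"translation":[0,0,-0.05],"angular":[0,0,0]},{"claw":-0.1,"translation":[0,0,0],"angular":[0,0,0]},{"claw":-0.1,"translation":[0,0,0],"angular":[0,0,0]},{"claw":-0.1,"translation":[0,0,-1],"angular":[0,0,0]},{"claw":0,"translation":[0,0,-2.5],"angular":[0,0,0]}]' && python3 -m handwheel '[{"claw":0.2,"translation":[0,0,-4],"angular":[0,0,0]},{"claw":0.2,"translation":[0,0,-4],"angular":[0,0,0]},{"claw":0.5,"translation":[-4,0,0],"angular":[0,0,0]},{"claw":0.5,"translation":[-4,0,0],"angular":[0,0,0]},{"claw":0.5,"translation":[0,0,0],"angular":[0,0,0]}]' 
python3 - <<'E'
from h import *
state()
im=capture("wrist");sc=capture("scene")
a=im[40:340,110:410,::-1];b=cv2.resize(cv2.convertScaleAbs(sc[200:310,170:290,::-1],alpha=1.3),None,fx=2.73,fy=2.73,interpolation=cv2.INTER_CUBIC)[:300]
cv2.imwrite("pics/w5.png",np.hstack([a,b]))
E
```

```text
time: 8.9
position: [0.6765, 0.0308, 0.1308]
tool_rot: [0.616, 0.788, -0.003, -0.001]
contact_force: [0.3, -0.7, 0.0]
width: 0.0436
time: 9.4
position: [0.6993, -0.0475, 0.2235]
tool_rot: [0.614, 0.789, -0.001, 0.004]
contact_force: [-0.1, 0.2, -0.0]
width: 0.0664
t 9.4 p [ 0.6993 -0.0475  0.2235] yawx 104.19 tz [ 0.005 -0.006 -1.   ] w 0.0664 F [-0.11  0.19 -0.03] M [-0.023 -0.144 -0.001]
```

View pics/w5.png

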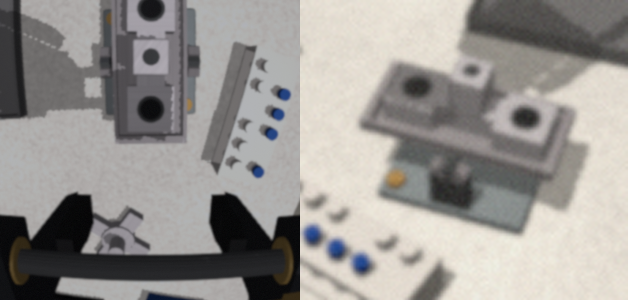

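```bash
python3 - <<'E'
from h import *
from scipy.optimize import least_squares
k=get_calibration("scene");V=np.array(k["view"])
def proj(p):
    c=V[:3,:3]@p+V[:3,3];return np.array([k["cx"]+k["fx"]*c[0]/-c[2],k["cy"]-k["fy"]*c[1]/-c[2]])
f=lambda u,v:np.array([u/2.73+170-.3,v/2.73+200-.3])
obs=np.array([f(119,87),f(227,117),f(172,70)])
loc=np.array([[.048,0,.024],[-.048,0,.024],[0,0,.062]])
def pts(cx,cy,yaw,t,s):
    l=loc+[s,0,.010]
    return (R.from_euler("z",yaw,degrees=True)*R.from_euler("y",t,degrees=True)).apply(l)+[cx,cy,.055]
for yaw in(103,104,105):
  for sgn in(1,-1):
    r=least_squares(lambda q:(np.array([proj(p) for p in pts(q[0],q[1],yaw if sgn>0 else yaw+180,q[2],0)])-obs).ravel(),[.679,.029,0])
    print(yaw,sgn,r.x,r.cost)
# empty tray near/far edges for reference
E
```

```text
103 1 [ 6.07140616e-01 -7.64919124e-03 -1.68948895e+02] 155.71828841035224
103 -1 [ 0.67987028  0.03250588 -0.20652261] 0.0016810552246528752
104 1 [ 6.06957564e-01 -7.24236639e-03 -1.68460744e+02] 155.0160053775529
104 -1 [ 0.67999653  0.03198279 -0.89342427] 0.032707864036050145
105 1 [ 6.06763557e-01 -6.83892438e-03 -1.67970936e+02] 154.42999390607574
105 -1 [ 0.68013761  0.0314537  -1.59078111] 0.14237144576745658
```

The fit to the scene picture gives a tray tilt of about 0 to 1.6° one second after release, so this rotor (160 g by the wrist, too) is the true one. The other goes to the reject tray.

```bash
python3 - <<'E'
from h import *
go(.444,.292,.167,82)
E
```

```text
t 9.5 p [ 0.6981 -0.0435  0.2222] yawx 104.32 tz [ 0.003 -0.004 -1.   ] w 0.0662 F [ 0.11 -0.27 -0.68] M [-0.009 -0.049 -0.012]
tool shift cm [ 38.82 -16.33   5.33] len 42.45 turn [0.003 0.004 0.39 ] shift after turn [ 29.69 -29.83   5.52]
```

```bash
python3 -m handwheel '[{"claw":0.6,"translation":[3.5,-1.45,-0.3],"angular":[0,0,0]},{"claw":0.6,"translation":[4.5,-1.9,0],"angular":[0,0,0]},{"claw":0.6,"translation":[4.5,-1.9,0],"angular":[0,0,0]},{"claw":0.6,"translation":[4.5,-1.9,0],"angular":[0,0,0]},{"claw":0.6,"translation":[4.5,-1.9,0],"angular":[0,0,0]}]' && python3 -m handwheel '[{"claw":0.6,"translation":[4.5,-1.9,0],"angular":[0,0,0]},{"claw":0.6,"translation":[4.5,-1.9,0],"angular":[0,0,0]},{"claw":0.6,"translation":[4.5,-1.9,0],"angular":[0,0,0]},{"claw":0.6,"translation":[3.3,-1.3,0],"angular":[0,0,0]},{"claw":0.6,"translation":[0,0,2],"angular":[0,0,0.13]}]' && python3 -m handwheel '[{"claw":0.6,"translation":[0,0,2],"angular":[0,0,0.13]},{"claw":0.6,"translation":[0,0,2],"angular":[0,0,0.13]},{"claw":0.6,"translation":[0,0,0],"angular":[0,0,0]},{"claw":0.6,"translation":[0,0,0],"angular":[0,0,0]},{"claw":0.6,"translation":[0,0,0],"angular":[0,0,0]}]'
python3 - <<'E'
from h import *
go(.444,.295,.167,82)
im=capture("wrist");cv2.imwrite("pics/w6.png",im[:,:,::-1])
print(nets.place_of("rotor_a","wrist"))
E
```

```text
time: 10.0
position: [0.554, 0.1456, 0.2219]
tool_rot: [0.615, 0.788, -0.001, 0.0]
contact_force: [1.6, 0.3, 0.6]
width: 0.0704
time: 10.5
position: [0.4353, 0.3005, 0.2037]
tool_rot: [0.661, 0.75, 0.001, -0.001]
contact_force: [0.8, -0.5, -0.3]
width: 0.0702
time: 11.0
position: [0.4269, 0.3058, 0.1614]
tool_rot: [0.751, 0.66, -0.002, -0.003]
contact_force: [-0.2, 0.0, -0.3]
width: 0.0706
t 11.0 p [0.4269 0.3058 0.1614] yawx 82.64 tz [-0.006  0.002 -1.   ] w 0.0706 F [-0.2   0.04 -0.26] M [ 0.004 -0.072  0.01 ]
tool shift cm [-0.85  1.83 -0.58] len 2.1 turn [-0.007 -0.002  0.011] shift after turn [-0.83  1.84 -0.56]
[{'at': [0.4429, 0.3008, -0.0004], 'p': 0.84}]
```

View pics/w6.png

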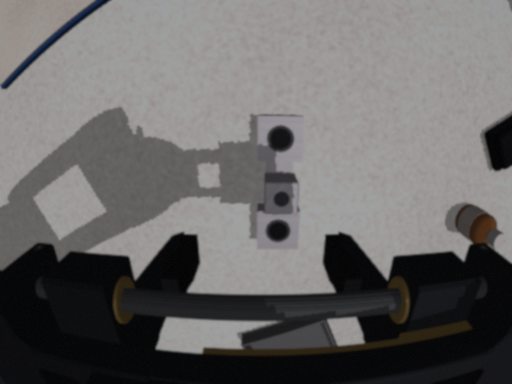

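The second rotor's caps are at (281,138) and (277,231) px, with the hub dot at (282,198). Nothing stands in the way.

```bash
python3 - <<'E'
from h import *
k=get_calibration("wrist")
a=px2w(k,281,138,.024,1);b=px2w(k,277.5,231,.024,1);c=px2w(k,282,198,.062,1)
yaw=np.degrees(np.arctan2(*(a-b)[[1,0]]));print((a+b)/2,c,yaw)
p=(c+(a+b)/2)/2;go(p[0],p[1],.026,yaw)
E
```

```text
[0.44454894 0.30041984 0.024     ] [0.44492192 0.30112794 0.062     ] 81.47744697658611
t 11.1 p [0.4276 0.3058 0.1618] yawx 82.56 tz [-0.005  0.003 -1.   ] w 0.0704 F [ 1.64  0.84 -0.03] M [-0.022 -0.059  0.005]
tool shift cm [-0.31  1.83 13.57] len 13.7 turn [-0.005 -0.002  0.019] shift after turn [-0.24  1.76 13.58]
```

```bash
python3 -m handwheel '[{"claw":0.6,"translation":[-0.25,1.75,1],"angular":[-0.005,-0.002,0.019]},{"claw":0.6,"translation":[0,0,3],"angular":[0,0,0]},{"claw":0.6,"translation":[0,0,4],"angular":[0,0,0]},{"claw":0.6,"translation":[0,0,2],"angular":[0,0,0]},{"claw":0.6,"translation":[0,0,0],"angular":[0,0,0]}]'
python3 -c "
from h import *
go(.4447,.3007,.026,81.6)"
```

```text
time: 11.6
position: [0.4515, 0.3024, 0.0654]
tool_rot: [0.757, 0.654, 0.006, 0.002]
contact_force: [-0.2, -0.0, -0.5]
width: 0.0705
t 11.6 p [0.4515 0.3024 0.0654] yawx 81.67 tz [ 0.012  0.005 -1.   ] w 0.0705 F [-0.23 -0.   -0.55] M [-0.05  -0.016  0.01 ]
tool shift cm [-0.29 -0.69  3.93] len 4.0 turn [ 0.011 -0.007  0.001] shift after turn [-0.26 -0.65  3.94]
```

```bash
python3 -m handwheel '[{"claw":0.6,"translation":[-0.27,-0.68,0],"angular":[0.011,-0.007,0]},{"claw":0.6,"translation":[0,0,1],"angular":[0,0,0]},{"claw":0.6,"translation":[0,0,2],"angular":[0,0,0]},{"claw":0.6,"translation":[0,0,1],"angular":[0,0,0]},{"claw":0.6,"translation":[0,0,0],"angular":[0,0,0]}]'
python3 -c "
from h import *
go(.4447,.3007,.026,81.6)"
```

```text
time: 12.1
position: [0.4482, 0.3021, 0.0295]
tool_rot: [0.756, 0.654, 0.004, 0.002]
contact_force: [-0.3, 0.4, -0.4]
width: 0.0705
t 12.1 p [0.4482 0.3021 0.0295] yawx 81.74 tz [ 0.009  0.003 -1.   ] w 0.0705 F [-0.27  0.39 -0.42] M [-0.056 -0.101 -0.004]
tool shift cm [-0.19 -0.33  0.35] len 0.52 turn [ 0.008 -0.004  0.002] shift after turn [-0.19 -0.32  0.35]
```

```bash
python3 -m handwheel '[{"claw":0.6,"translation":[-0.2,-0.35,0.3],"angular":[0.008,-0.004,0]},{"claw":-1,"translation":[0,0,0],"angular":[0,0,0]},{"claw":-1,"translation":[0,0,0],"angular":[0,0,0]},{"claw":-1,"translation":[0,0,0],"angular":[0,0,0]},{"claw":-1,"translation":[0,0,0],"angular":[0,0,0]}]' && python3 -m handwheel '[{"claw":-1,"translation":[0,0,0],"angular":[0,0,0]},{"claw":-1,"translation":[0,0,0],"angular":[0,0,0]},{"claw":-1,"translation":[0,0,0],"angular":[0,0,0]},{"claw":-1,"translation":[0,0,0],"angular":[0,0,0]},{"claw":-1,"translation":[0,0,-2],"angular":[0,0,0]}]' && python3 -m handwheel '[{"claw":-1,"translation":[0,0,-5],"angular":[0,0,0]},{"claw":-1,"translation":[0,0,-4],"angular":[0,0,0]},{"claw":-1,"translation":[0,0,0],"angular":[0,0,0]},{"claw":-1,"translation":[0,0,0],"angular":[0,0,0]},{"claw":-1,"translation":[0,0,0],"angular":[0,0,0]}]'
python3 -c "
from h import *
go(.453,.004,.14,105)"
```

```text
time: 12.6
position: [0.4459, 0.3014, 0.029]
tool_rot: [0.756, 0.654, 0.002, 0.001]
contact_force: [-1.0, -0.1, 0.7]
width: 0.0407
time: 13.1
position: [0.4433, 0.3004, 0.0468]
tool_rot: [0.756, 0.654, -0.001, -0.001]
contact_force: [-0.2, -1.4, -3.0]
width: 0.0298
time: 13.6
position: [0.4423, 0.2996, 0.1379]
tool_rot: [0.756, 0.654, -0.003, -0.001]
contact_force: [-0.6, -0.6, -2.5]
width: 0.0298
t 13.6 p [0.4423 0.2996 0.1379] yawx 81.75 tz [-0.005 -0.002 -1.   ] w 0.0298 F [-0.56 -0.63 -2.45] M [-0.133 -0.106 -0.052]
tool shift cm [-29.1    5.3   -0.15] len 29.58 turn [-0.005  0.002 -0.406] shift after turn [-28.83  -6.62  -0.21]
```

```bash
python3 -m handwheel '[{"claw":-1,"translation":[-3,0.55,0],"angular":[0,0,0]},{"claw":-1,"translation":[-4.2,0.77,0],"angular":[0,0,0]},{"claw":-1,"translation":[-4.2,0.77,0],"angular":[0,0,0]},{"claw":-1,"translation":[-4.2,0.77,0],"angular":[0,0,0]},{"claw":-1,"translation":[-4.2,0.77,0],"angular":[0,0,0]}]' && python3 -m handwheel '[{"claw":-1,"translation":[-4.2,0.77,0],"angular":[0,0,0]},{"claw":-1,"translation":[-3,0.5,0],"angular":[0,0,0]},{"claw":-1,"translation":[-1.5,0.2,0],"angular":[0,0,-0.135]},{"claw":-1,"translation":[0,0,0],"angular":[0,0,-0.135]},{"claw":-1,"translation":[0,0,0],"angular":[0,0,-0.135]}]' && python3 -m handwheel '[{"claw":-1,"translation":[0,0,0],"angular":[0,0,0]},{"claw":-1,"translation":[0,0,0],"angular":[0,0,0]},{"claw":-1,"translation":[0,0,0],"angular":[0,0,0]},{"claw":-1,"translation":[0,0,0],"angular":[0,0,0]},{"claw":-1,"translation":[0,0,0],"angular":[0,0,0]}]'
python3 - <<'E'
from h import *
go(.453,.004,.08,105)
im=capture("wrist");cv2.imwrite("pics/w7.png",im[:,:,::-1])
print(nets.place_of("reject_tray","wrist"))
E
```

```text
time: 14.1
position: [0.4436, 0.096, 0.1283]
tool_rot: [0.753, 0.658, -0.009, -0.006]
contact_force: [1.6, 0.4, -2.0]
width: 0.0298
time: 14.6
position: [0.4396, -0.0005, 0.1189]
tool_rot: [0.603, 0.797, -0.012, -0.015]
contact_force: [-0.4, 0.8, -2.9]
width: 0.0298
time: 15.1
position: [0.4361, 0.0006, 0.1142]
tool_rot: [0.607, 0.795, -0.013, -0.019]
contact_force: [0.0, -0.2, -2.5]
width: 0.0298
t 15.1 p [0.4361 0.0006 0.1142] yawx 105.28 tz [-0.046  0.002 -0.999] w 0.0298 F [ 0.03 -0.22 -2.5 ] M [-0.059 -0.139  0.033]
tool shift cm [-0.16  1.87  3.33] len 3.83 turn [-0.044 -0.014  0.005] shift after turn [-0.1   1.72  3.42]
[]
```

View pics/w7.png

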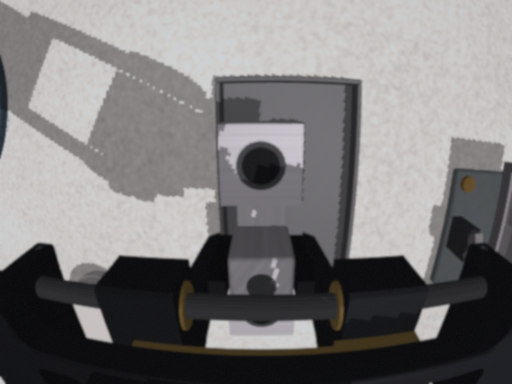

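The reject tray shows at columns 217–360 px with the rotor block at 219–304, so about 17 mm more along tool y is needed, as computed.

```bash
python3 -m handwheel '[{"claw":-1,"translation":[-0.1,1.75,0],"angular":[-0.044,-0.014,0]},{"claw":-1,"translation":[0,0,0],"angular":[0,0,0]},{"claw":-1,"translation":[0,0,2.5],"angular":[0,0,0]},{"claw":-1,"translation":[0,0,2],"angular":[0,0,0]},{"claw":-1,"translation":[0,0,0],"angular":[0,0,0]}]'
python3 -c "
from h import *
go(.453,.004,.037,105)"
```

```text
time: 15.7
position: [0.4541, 0.004, 0.0691]
tool_rot: [0.606, 0.795, -0.0, 0.001]
contact_force: [-0.9, 0.1, -3.4]
width: 0.0296
t 15.7 p [0.4541 0.004  0.0691] yawx 105.33 tz [ 0.001 -0.001 -1.   ] w 0.0296 F [-0.89  0.13 -3.4 ] M [-0.031 -0.112 -0.017]
tool shift cm [ 0.03 -0.11  3.21] len 3.21 turn [0.001 0.002 0.006] shift after turn [ 0.03 -0.1   3.21]
```

```bash
python3 -m handwheel '[{"claw":-1,"translation":[0,-0.1,1.5],"angular":[0,0,0]},{"claw":-1,"translation":[0,0,1],"angular":[0,0,0]},{"claw":-1,"translation":[0,0,0.3],"angular":[0,0,0]},{"claw":-1,"translation":[0,0,0],"angular":[0,0,0]},{"claw":-1,"translation":[0,0,0],"angular":[0,0,0]}]'
python3 -c "
from h import *
go(.453,.004,.037,105)"
```

```text
time: 16.2
position: [0.4541, 0.0032, 0.043]
tool_rot: [0.606, 0.795, -0.0, 0.001]
contact_force: [-0.1, 0.4, -1.8]
width: 0.03
t 16.2 p [0.4541 0.0032 0.043 ] yawx 105.35 tz [ 0.001 -0.002 -1.   ] w 0.03 F [-0.12  0.42 -1.83] M [-0.081 -0.099 -0.052]
tool shift cm [ 0.11 -0.09  0.6 ] len 0.62 turn [0.001 0.002 0.006] shift after turn [ 0.11 -0.09  0.6 ]
```

```bash
python3 -m handwheel '[{"claw":-1,"translation":[0,0,0.5],"angular":[0,0,0]},{"claw":-1,"translation":[0,0,0.4],"angular":[0,0,0]},{"claw":-1,"translation":[0,0,0.3],"angular":[0,0,0]},{"claw":-1,"translation":[0,0,0.2],"angular":[0,0,0]},{"claw":-1,"translation":[0,0,0],"angular":[0,0,0]}]'
python3 -c "
from h import *
state()"
```

```text
time: 16.7
position: [0.4561, 0.0027, 0.0337]
tool_rot: [0.606, 0.796, -0.0, 0.002]
contact_force: [0.4, -0.1, -3.1]
width: 0.0296
t 16.7 p [0.4561 0.0027 0.0337] yawx 105.42 tz [ 0.003 -0.003 -1.   ] w 0.0296 F [ 0.36 -0.11 -3.15] M [-0.039 -0.133 -0.033]
```

```bash
python3 -m handwheel '[{"claw":-1,"translation":[0,0,0.3],"angular":[0,0,0]},{"claw":-1,"translation":[0,0,0.2],"angular":[0,0,0]},{"claw":-1,"translation":[0,0,0],"angular":[0,0,0]},{"claw":-1,"translation":[0,0,0],"angular":[0,0,0]},{"claw":-1,"translation":[0,0,0],"angular":[0,0,0]}]'
python3 -c "
from h import *
state()"
```

```text
time: 17.2
position: [0.4572, 0.0024, 0.0329]
tool_rot: [0.605, 0.796, -0.001, 0.002]
contact_force: [-0.2, -0.8, -3.0]
width: 0.0296
t 17.2 p [0.4572 0.0024 0.0329] yawx 105.52 tz [ 0.002 -0.004 -1.   ] w 0.0296 F [-0.24 -0.77 -2.98] M [-0.045 -0.079 -0.031]
```

```bash
python3 -m handwheel '[{"claw":-1,"translation":[0,0,0.4],"angular":[0,0,0]},{"claw":-1,"translation":[0,0,0.3],"angular":[0,0,0]},{"claw":-1,"translation":[0,0,0.3],"angular":[0,0,0]},{"claw":-1,"translation":[0,0,0.2],"angular":[0,0,0]},{"claw":-1,"translation":[0,0,0.1],"angular":[0,0,0]}]'
python3 -c "
from h import *
state()"
```

```text
time: 17.7
position: [0.4575, 0.0018, 0.0306]
tool_rot: [0.604, 0.797, -0.004, -0.0]
contact_force: [-3.2, 0.4, 5.3]
width: 0.0297
t 17.7 p [0.4575 0.0018 0.0306] yawx 105.7 tz [-0.005 -0.006 -1.   ] w 0.0297 F [-3.24  0.37  5.28] M [-0.024  0.458 -0.152]
```

Contact is made with the tray floor. Releasing, lifting and backing off.

```bash
python3 -m handwheel '[{"claw":-0.1,"translation":[0,0,-0.1],"angular":[0,0,0]},{"claw":0,"translation":[0,0,0],"angular":[0,0,0]},{"claw":0,"translation":[0,0,0],"angular":[0,0,0]},{"claw":0,"translation":[0,0,-1],"angular":[0,0,0]},{"claw":0,"translation":[0,0,-3],"angular":[0,0,0]}]' && python3 -m handwheel '[{"claw":0,"translation":[0,0,-5],"angular":[0,0,0]},{"claw":0,"translation":[0,0,-5],"angular":[0,0,0]},{"claw":0,"translation":[-4,0,0],"angular":[0,0,0]},{"claw":0,"translation":[-5,0,0],"angular":[0,0,0]},{"claw":0,"translation":[-5,0,0],"angular":[0,0,0]}]' && python3 -m handwheel '[{"claw":0,"translation":[-4,0,0],"angular":[0,0,0]},{"claw":0,"translation":[0,0,0],"angular":[0,0,0]},{"claw":0,"translation":[0,0,0],"angular":[0,0,0]},{"claw":0,"translation":[0,0,0],"angular":[0,0,0]},{"claw":0,"translation":[0,0,0],"angular":[0,0,0]}]'
python3 - <<'E'
from h import *
state()
sc=capture("scene");w=capture("top")
b=cv2.resize(cv2.convertScaleAbs(sc[170:310,160:330,::-1],alpha=1.3),None,fx=3,fy=3,interpolation=cv2.INTER_CUBIC)
c=cv2.resize(cv2.convertScaleAbs(w[100:260,195:305,::-1],alpha=1.8),None,fx=2.6,fy=2.625,interpolation=cv2.INTER_CUBIC)
cv2.imwrite("pics/f.png",np.hstack([b,c]))
E
```

```text
time: 18.2
position: [0.455, 0.0025, 0.0692]
tool_rot: [0.604, 0.797, -0.005, -0.004]
contact_force: [0.3, 0.1, 0.1]
width: 0.0442
time: 18.7
position: [0.4964, -0.1305, 0.181]
tool_rot: [0.6, 0.8, -0.003, 0.001]
contact_force: [0.4, 1.0, 0.7]
width: 0.0436
time: 19.2
position: [0.5085, -0.1747, 0.1835]
tool_rot: [0.602, 0.798, -0.003, 0.002]
contact_force: [0.1, -0.3, -0.5]
width: 0.0441
t 19.2 p [ 0.5085 -0.1747  0.1835] yawx 105.93 tz [-0.001 -0.008 -1.   ] w 0.0441 F [ 0.11 -0.3  -0.47] M [-0.029 -0.08  -0.034]
```

View pics/f.png

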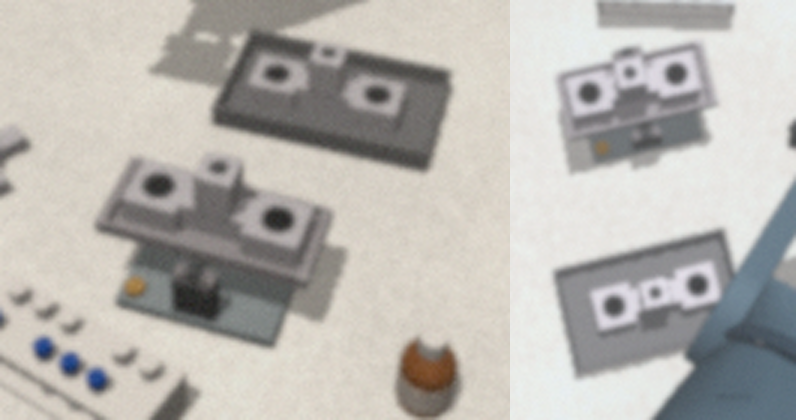

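The last picture shows the true rotor hub up in the balance tray, still level. The lopsided one is flat and hub up inside the reject tray, and the gripper is clear of both.

```bash
python3 -c "
from rig import ctrl
print(ctrl.hand_in())"
```

```text
the job is handed in; nothing more can be done
None
```

The job is handed in, at about 19 s on the robot's clock. The rotor that balances is in the balance tray, and the lopsided one lies flat in the reject tray, both hub up.

- **Balance test:** I tried the rotor from the robot's right (−y) side first. About 1 s after I let go, my fit to the scene picture gave a tray tilt of about 0 to 1.6°, under the 5° limit, so I left it there.
- **Reject:** I sent the other rotor to the reject tray by elimination and did not try it on the balance. The wrist force agreed: about 1.6 N (160 g) for the first rotor and 2.5 N (250 g) for this one.
- **Last check:** The final scene and top pictures show the balance tray level by eye and the other rotor flat inside the reject tray. The gripper was clear of both, and I didn't touch the orange look-alike or the four-armed rotor.
- **Disagreements:** The position estimates for the balance centre differed by up to about 8 mm along its length, so I went by the wrist picture. The first rotor touched the tray about 5 mm higher than I expected, but the pictures showed it seated properly.

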